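# Release a locked centrifuge lid with the emergency key

## Task

The power is off and the centrifuge's lid is locked. Pull the drawer of the small instrument chest well open, take out the red-handled lid-release key, pass its blade down through the yellow-framed slot in the centrifuge's deck and press the spring latch under the slot well down, most of its one-centimetre travel, so that the lid comes up. Finish while still holding the key pressed down there, so that a colleague can lift the lid; leave the two other tools in the drawer and everything else on the bench where it is.

Things in the scene. Friction and masses are not known exactly. Their poses are not given: they have to be found in the camera images.
- chest_drawer0 (a joint): the chest's one drawer: 0 shut (as it starts), grows as it is pulled out towards the robot, stop at 0.174 m; it slides level along the chest's -x axis and stays where it is left (about 1 N of friction)
- chest_drawer0_handle (a point): middle of the drawer's level bar handle; axes as the chest's (x into the chest, y along the bar, z up): pull along -x. Bar 11 mm thick, 115 mm long, a post to the drawer front 49 mm either side of the middle; its centre line is 35 mm off the drawer front and 38 mm below the chest's top (130 mm above the bench). White chest, 250 mm deep, 230 mm wide
- nest_top (a point): centre of the upper face of the dark tool nest in the drawer (moves with it; axes as the chest's), 66 mm above the bench. Three pockets 9 (x) by 23 mm (y) at y -56, 0, +56 mm; a tool stands in each, which in which varies. The drawer front's inner face is 65 mm from here on the -x side, its top edge 51 mm above the nest; side walls 94 mm to either side, 42 mm above the nest
- key: lid-release key, 70 to 120 g. Origin: centre of the blade's lower tip; z up the key, y along the blade's width, x through its thickness. Steel blade 6 (x) by 20 mm (y), 40 mm long, last 4 mm tapered to 3 x 16; red block handle 14 (x) by 36 mm (y), z 40 to 85 mm, to be held by its two 36 mm faces. Starts upright in a nest pocket, the handle's lower face on the nest
- rotor_key: rotor key with black T-bar (44 mm long) and steel shank, 82 mm high, standing in another pocket; origin at its lower tip, z up. Stays in the drawer
- puller: adapter puller with a round blue knob (26 mm) and steel shank, 82 mm high, standing in the third pocket; origin at its lower tip, z up. Stays in the drawer
- slot (a point): centre of the release slot's mouth in the yellow plate of the cream centrifuge's level deck, 185 mm above the bench; z up, x to the lid (away from the robot), y along the slot. It goes straight down: 8 (x) by 22 mm (y), 12 mm deep, then wider. The centrifuge (fixed, 320 mm deep, 260 wide) has its front edge 55 mm before the slot; the lid starts 24 mm behind it, 28 mm above the deck
- latch (a joint): the steel latch under the slot: 0 at rest, grows as it is pressed down, stop at 0.010 m. Its top is 22 mm below the slot's mouth at rest. A spring pushes it back: about 4 N to start it, 9 N at the stop. The grey-blue lid, hinged at its far edge, rises with it, 0.01 rad for each mm (at 8 mm its front edge stands 18 mm higher), and drops again when the latch comes up
- slide_box: blue slide box 92 x 102 x 35 mm, on the bench to the robot's right, nearer than the chest; origin under its centre
- tube_rack: white rack 62 x 122 mm, 100 mm high with its purple- and red-capped tubes, on the bench before the centrifuge; origin under its centre
- reagent: amber bottle, 68 mm across and 150 mm high, to the right of the chest; origin under its centre
- pen_cup: steel cup of pens, 76 mm across, about 170 mm high with the pens, to the left of the centrifuge; origin under its centre

How it is judged:
On the way, in this order (a step that is already met when the one before it is completed fails the run):
1. the drawer is pulled open by 100 mm or more (value of joint chest_drawer0 above 0.1 m), for 0.2 s.
2. the key is held up out of the drawer, its blade tip above the chest (height (world z) of key above 0.14 m and contact force between the fingers and key above 1 N), for 0.1 s.
3. the blade's tip has gone through the slot (horizontal distance between key and slot below 0.008 m and z of key in the frame of slot below -0.012 m), for 0.1 s.
At the end, for the whole second after the job is handed in: the key is still gripped, its blade through the slot (tip 26 mm or more below the mouth, within 8 mm of the slot's centre line, upright within 0.2 rad) and the latch held down by 6 mm or more, at rest; the rotor key and the puller still standing in the nest (value of joint latch above 0.006 m and z of key in the frame of slot below -0.026 m and horizontal distance between key and slot below 0.008 m and angle between the z axis of key and the z axis of slot, either way round below 0.2 rad and contact force between the fingers and key above 2 N and linear speed of key below 0.01 m/s and z of each of rotor_key, puller in the frame of nest_top below -0.02 m); the arm keeps its last pose, push and grip.
It fails at once if the rotor key or the puller is pulled out of the nest (z of any of rotor_key, puller in the frame of nest_top above -0.008 m).
It fails at once if something else on the bench is moved by more than 40 mm or tipped over (distance of any of slide_box, tube_rack, reagent, pen_cup from where it was at the start of the episode above 0.04 m or angle between any of tube_rack, reagent, pen_cup's own z axis and vertical above 0.5 rad).
It also fails if it takes over 58 s, if anything falls off the work surface, if the arm or the gripper's body presses on something with over 40 N, if the wrist force passes 120 N, or if a joint passes its speed limit or range.

## Robot

A 6-joint arm with a two-finger parallel gripper is mounted at the origin on the work surface. World frame = base frame: x ahead of the robot, y to its left, z up, the work surface at z = 0. Lengths are in m, angles in rad, forces in N, time in s.
With the tool pointing down it reaches from about 0.35 to 0.85 m from the base axis. Payload 8.1 kg.
Tool frame: the origin (TCP) lies between the finger pads; the fingertips stand 14 mm ahead of it and the grasp point (between the pads) lies 5 mm behind it; z points along the fingers, y is the line along which they close (so a half turn about z gives the same grasp; the last joint's range is limited). The gripper opens to 93 mm and grips with 3 to 60 N. Pads are 15 mm wide; open, the fingers measure 128 mm over their backs; the gripper's body (75 mm by 188 mm) begins 65 mm behind the grasp point.
Start: joints at [-1.379, 0.13, 1.488, -0, 1.523, -0.085], TCP at [0.164, -0.577, 0.233] pointing down, gripper open.
Joint ranges: [-2.96, 2.96], [-0.89, 2.26], [0.02, 2.5], [-1.34, 4.48], [0, 2.73], [-2.66, 2.66]. Speed limits (rad/s): [2.39, 2.39, 2.79, 3.14, 3.14, 3.14].

## Interface

Orientations are given as a rotation vector (axis times angle).
In Python, from plant import robot gives the robot as it stands.
- The arm moves only by the tool arm_command, never from a script. Its argument "targets" is a list of rows, each an object of numbers: "x", "y", "z": the shift along the world's x, y, z in units of 500 mm (1.0 is 500 mm); "rx", "ry", "rz": the turn, a rotation vector about the world's x, y, z in units of 2 rad (1.0 is 2 rad); "claw": the closure in counts, from 0 (fully open) to 255 (shut). In form: [{"x": .., "y": .., "z": .., "rx": .., "ry": .., "rz": .., "claw": ..}, ...]. A call has 1 to 10 rows; each row is the pose to reach, as a shift and turn from the pose commanded when the call began; what a row does not reach only later rows make up. A row lasts 1/12 s, in which the tool goes at most 41.7 mm and 7.16 degrees, less where a joint would pass 70% of its speed; a pose out of reach is approached as far as the arm can. A call with a number of a shift or a turn outside -1 to 1 is refused whole. A call with a gripper value outside its range is refused whole. The fingers move at their own pace and stop on an object; "squeeze" is the grip in N (left out, the last holds). Time passes only in rows, so rows that repeat a pose let the fingers close. It gives the time, the measured TCP pose, the force, the opening and the grip force at its end, in the units of the state.
- robot.read_state(): the state, without advancing time (a new reading comes with each control period).
- robot.read_camera(name): name is "side" or "top"; returns (picture, depth): 420x560x3 uint8, red, green, blue; 420x560 float32, m along the optical axis (not along the pixel's ray), 0 where there is no reading.
- robot.get_calibration(name): a dict with "intrinsics" (3x3 intrinsics, pixels), "origin" and "orientation" of the camera in the world. Camera axes: x right, y up, looking along -z (the intrinsics and any distortion apply to the point x, -y, -z); pixel columns grow to the right and rows downward; lengths in m; the calibration is good to about 2 mm. A picture is of the moment at which its call begins. get_calibration takes no time and is no camera call.
- robot.close_job(): hands the job in; it is judged then, once.
The state is a dict: "t": time; "q": joint angles; "dq": joint speeds; "joint_torque": joint torques, N m; "tool_pos": TCP position; "orientation": TCP orientation; "force": force on the tool from outside, world axes, zero at the start; "wrist_torque": the same for the moment, N m; "opening": finger opening in m; "gripper_force": force on a finger pad.
Only numpy, scipy, OpenCV 4.12 (cv2) and the standard library are available. Lean on these libraries where they do the work, as an engineer would, in place of code of your own. Each camera call takes 0.05 s, during which the arm holds its last target. There are 200 camera calls.

## Working session

There is one attempt and no reset: what is moved stays moved. The work goes in short steps, Python scripts to look and compute and a tool call to move; the robot and the scene stay as the last step left them, time stands still between calls to the robot, and variables do not carry over. Pictures are saved under pics/ and viewed, at most 10 in all, crops included, and the job is handed in when it is done.

Besides the shell and the picture viewer there is one more tool, called after "Call:" as name(argument=value, ...), one argument or row to a line, values as JSON. arm_command: Moves the arm, as the interface text tells. Shifts and turns lie within -1 to 1; 1 stands for 500 mm of shift or 2 rad of turn. Its arguments: {"type":"object","properties":{"targets":{"type":"array","items":{"type":"object","properties":{"x":{"type":"number","minimum":-1,"maximum":1},"y":{"type":"number","minimum":-1,"maximum":1},"z":{"type":"number","minimum":-1,"maximum":1},"rx":{"type":"number","minimum":-1,"maximum":1},"ry":{"type":"number","minimum":-1,"maximum":1},"rz":{"type":"number","minimum":-1,"maximum":1},"claw":{"type":"number"}}}},"squeeze":{"type":"number"}},"required":["targets"]}

```bash
mkdir -p pics; cat > h.py <<'E'
import numpy as np, cv2
from scipy.spatial.transform import Rotation as R
from plant import robot
def shot(n,tag):
    p,d=robot.read_camera(n); cv2.imwrite(f'pics/{tag}.png',p[:,:,::-1]); np.savez(f'pics/{tag}.npz',p=p,d=d); return p,d
def cal(n):
    c=robot.get_calibration(n); o=np.array(c['orientation'])
    M=o if o.shape==(3,3) else R.from_rotvec(o).as_matrix()
    return np.array(c['intrinsics']),np.array(c['origin']),M
def pts(n,d):
    K,o,M=cal(n); v,u=np.indices(d.shape)
    P=np.stack([(u-K[0,2])/K[0,0]*d,-(v-K[1,2])/K[1,1]*d,-d],-1)
    return P@M.T+o
def ray(n,u,v,z):
    K,o,M=cal(n); r=M@np.array([(u-K[0,2])/K[0,0],-(v-K[1,2])/K[1,1],-1]); return o+r*(z-o[2])/r[2]
E
python3 - <<'E'
from h import *
for n in('side','top'):
    print(robot.get_calibration(n)); shot(n,n+'0')
print(robot.read_state())
E
```

```text
{'intrinsics': array([[382.9726946 ,   0.        , 282.53305588],
       [  0.        , 382.9726946 , 211.00276707],
       [  0.        ,   0.        ,   1.        ]]), 'origin': array([0.24394325, 0.87174994, 1.08288213]), 'orientation': array([ 0.16167998, -1.06390467, -2.64634243])}
{'intrinsics': array([[481.58111464,   0.        , 282.66862405],
       [  0.        , 481.58111464, 211.07487971],
       [  0.        ,   0.        ,   1.        ]]), 'origin': array([ 0.28322683, -0.01411834,  1.54476723]), 'orientation': array([ 0.14645228, -0.12953579, -1.57634576])}
{'t': 0.1, 'q': array([-1.37942195e+00,  1.31096500e-01,  1.48916562e+00, -1.61125266e-05,
        1.52300908e+00, -8.54532316e-02]), 'dq': array([ 0.00020459, -0.0034917 , -0.00307953,  0.00111133,  0.00055355,
        0.00110396]), 'joint_torque': array([-3.99477794e-04, -5.61341536e+01, -4.93095767e+01,  7.67460745e-02,
        2.90790852e-02, -8.36423624e-05]), 'tool_pos': array([ 0.16387411, -0.57667408,  0.23168846]), 'orientation': array([-3.10988727e+00, -4.33222712e-01,  1.64729146e-04]), 'force': array([-0.20692469, -0.56704151, -0.29738328]), 'wrist_torque': array([0.07314106, 0.05683384, 0.00721529]), 'gripper_force': 0.0, 'opening': 0.09291979933707666}
```

View pics/top0.png

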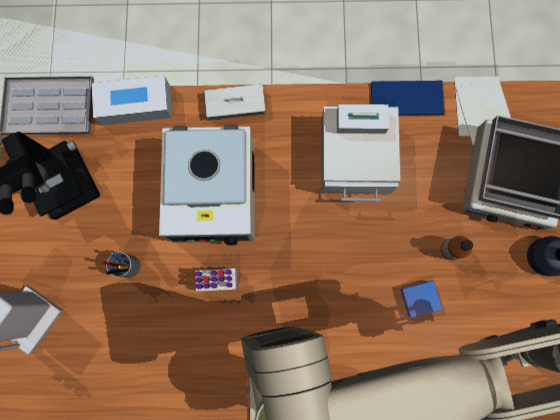

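View pics/side0.png

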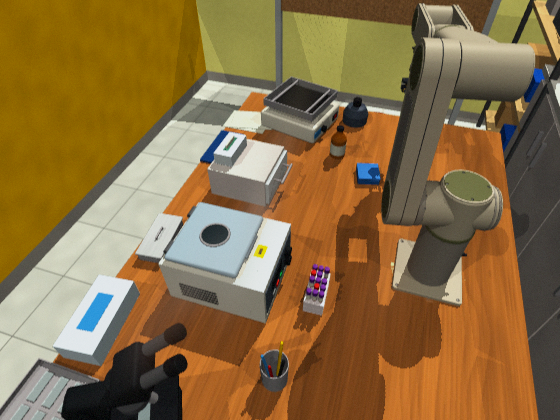

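The top view shows the chest at about (360,150), its bar handle at (362,198), and the yellow slot plate at (205,215). In the side view the handle is at (283,178) and the plate at (260,252).

```bash
python3 - <<'E'
from h import *
T=np.load('pics/top0.npz'); P=pts('top',T['d'])
p=T['p']; hsv=cv2.cvtColor(p,cv2.COLOR_RGB2HSV)
def desc(name,m):
    Q=P[m]; z=np.median(Q[:,2]); xy=Q[:,:2].astype(np.float32)
    print(name,m.sum(),'z',z.round(4),'mean',xy.mean(0).round(4),cv2.minAreaRect(xy),xy.min(0),xy.max(0))
w=np.zeros(p.shape[:2],bool)
def win(u0,u1,v0,v1):
    a=w.copy(); a[v0:v1,u0:u1]=1; return a
Y=win(185,225,200,230)&(hsv[...,0]>22)&(hsv[...,0]<35)&(hsv[...,1]>130)
desc('yellow',Y)
S=np.load('pics/side0.npz'); Ps=pts('side',S['d']); hs=cv2.cvtColor(S['p'],cv2.COLOR_RGB2HSV)
m=win(245,275,238,265)&(hs[...,0]>22)&(hs[...,0]<35)&(hs[...,1]>150)
print('side yellow',m.sum(),Ps[m].mean(0),Ps[m].min(0),Ps[m].max(0))
# deck & chest-top planes
D=win(155,260,190,245)&(abs(P[...,2]-.185)<.006); desc('deck',D)
C=win(315,405,100,195)&(abs(P[...,2]-.168)<.006); desc('chest',C)
H=win(330,395,190,206)&(abs(P[...,2]-.13)<.012); desc('handle',H)
Hs=win(265,300,155,210)&(abs(Ps[...,2]-.13)<.012); Q=Ps[Hs]; print('side handle',Hs.sum(),Q.mean(0),Q.min(0),Q.max(0))
for n,m in(('box',(hsv[...,0]>100)&(hsv[...,0]<125)&(hsv[...,1]>120)&win(395,445,275,325)),('bottle',win(430,480,225,265)&(P[...,2]>.05)),('rack',win(190,240,260,295)&(P[...,2]>.05)),('cup',win(95,145,240,285)&(P[...,2]>.05))): desc(n,m)
for n,pp,(u0,u1,v0,v1) in(('t',p,(160,260,180,240)),('h',p,(320,405,150,210))):
    cv2.imwrite(f'pics/c{n}.png',cv2.resize(pp[v0:v1,u0:u1,::-1],None,fx=6,fy=6))
a=cv2.resize(p[180:240,160:260,::-1],(600,360)); b=cv2.resize(p[150:210,320:405,::-1],(600,240*600//340//1)); cv2.imwrite('pics/comb.png',np.vstack([a,b[:230]]) if len(b)<230 else np.vstack([a,b])[:600])
E
```

```text
yellow 127 z 0.1849 mean [0.5137 0.2218] ((0.41462260484695435, 0.10544398427009583), (0.35244327783584595, 0.04498669505119324), 49.574344635009766) [ 0.28322682 -0.01411834] [0.5280325  0.24602263]
side yellow 102 [0.51331297 0.23164468 0.19286544] [0.24394325 0.20321826 0.149458  ] [0.53022576 0.87174994 1.08288213]
deck 2677 z 0.185 mean [0.5035 0.2238] ((0.5243432521820068, 0.22410264611244202), (0.26125994324684143, 0.13278339803218842), 89.94831085205078) [0.45795944 0.09351256] [0.5908505  0.35472038]
chest 99 z 0.1705 mean [ 0.7797 -0.2403] ((0.8083688020706177, -0.24081115424633026), (0.1474040299654007, 0.07811620086431503), 89.5089111328125) [ 0.76878965 -0.31425992] [ 0.8477046  -0.16735047]
  return _methods._mean(a, axis=axis, dtype=dtype,
  ret = ret.dtype.type(ret / rcount)
<stdin>:6: RuntimeWarning: Mean of empty slice.
  ret = um.true_divide(
Traceback (most recent call last):
ValueError: zero-size array to reduction operation minimum which has no identity
```

```bash
python3 - <<'E'
from h import *
T=np.load('pics/top0.npz'); P=pts('top',T['d']); p=T['p']; P[T['d']==0]=np.nan
S=np.load('pics/side0.npz'); Ps=pts('side',S['d']); Ps[S['d']==0]=np.nan
np.set_printoptions(precision=3,suppress=True,linewidth=200)
for v in range(110,214,6): print(v,P[v,362],P[v,340])
for v in range(160,200,5): print('side',v,Ps[v,275],Ps[v,283])
print('side chest top',Ps[165,240],Ps[170,255])
for n,u,v in(('box',422,298),('bottle',457,245),('rack',215,278),('cup',118,262)): print(n,P[v,u])
for nm,im,(u0,u1,v0,v1) in(('ct',p,(160,260,180,240)),('ch',p,(315,405,150,210))):
    pass
a=cv2.resize(p[195:245,155:260,::-1],(630,300),interpolation=cv2.INTER_CUBIC); b=cv2.resize(p[165:215,310:415,::-1],(630,300),interpolation=cv2.INTER_CUBIC)
cv2.imwrite('pics/comb.png',np.vstack([a,b]))
E
```

```text
110 [ 0.83  -0.24   0.178] [ 0.83  -0.175  0.178]
116 [ 0.805 -0.237  0.193] [ 0.81  -0.174  0.182]
122 [ 0.792 -0.239  0.179] [ 0.79  -0.173  0.185]
128 [ 0.772 -0.238  0.181] [ 0.775 -0.173  0.175]
134 [ 0.772 -0.245  0.129] [ 0.776 -0.179  0.12 ]
140 [ 0.75  -0.243  0.138] [ 0.752 -0.177  0.132]
146 [ 0.733 -0.244  0.13 ] [ 0.735 -0.177  0.126]
152 [ 0.716 -0.244  0.124] [ 0.715 -0.176  0.13 ]
158 [ 0.694 -0.242  0.133] [ 0.696 -0.176  0.129]
164 [ 0.677 -0.242  0.129] [ 0.676 -0.175  0.134]
170 [ 0.658 -0.241  0.129] [ 0.658 -0.174  0.131]
176 [ 0.638 -0.24   0.132] [ 0.64  -0.174  0.13 ]
182 [ 0.625 -0.242  0.113] [ 0.625 -0.175  0.113]
188 [ 0.61  -0.245  0.094] [ 0.611 -0.177  0.092]
194 [ 0.61  -0.258  0.005] [ 0.61  -0.186  0.007]
200 [ 0.572 -0.243  0.098] [ 0.573 -0.176  0.095]
206 [ 0.572 -0.258 -0.003] [ 0.571 -0.185  0.008]
212 [ 0.552 -0.257 -0.003] [ 0.552 -0.185 -0.002]
side 160 [ 0.63  -0.258  0.129] [ 0.609 -0.296  0.105]
side 165 [ 0.629 -0.251  0.109] [ 0.604 -0.279  0.093]
side 170 [ 0.617 -0.215  0.116] [ 0.609 -0.297  0.052]
side 175 [ 0.613 -0.203  0.101] [ 0.61  -0.298  0.023]
side 180 [ 0.606 -0.183  0.094] [ 0.575 -0.188  0.098]
side 185 [ 0.611 -0.196  0.054] [ 0.599 -0.262  0.   ]
side 190 [ 0.613 -0.2    0.023] [ 0.589 -0.232  0.002]
side 195 [ 0.611 -0.193  0.002] [ 0.581 -0.206 -0.   ]
side chest top [ 0.751 -0.187  0.129] [ 0.685 -0.178  0.128]
box [ 0.275 -0.425  0.034]
bottle [ 0.429 -0.516  0.115]
rack [0.339 0.204 0.098]
cup [0.396 0.527 0.013]
```

View pics/comb.png

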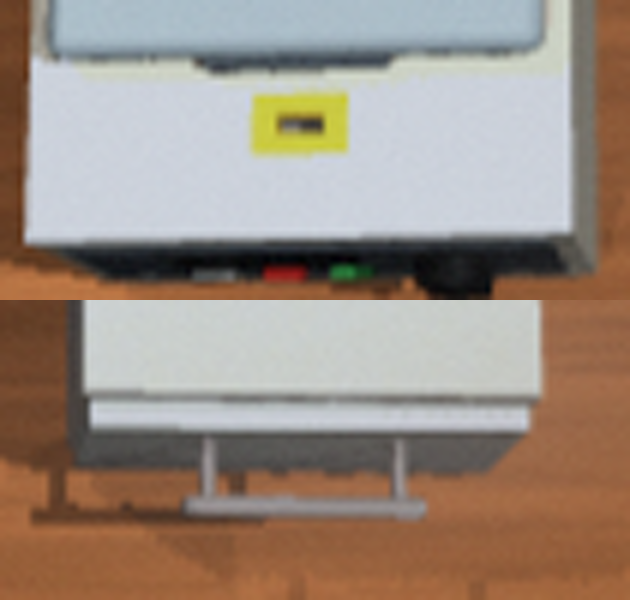

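The crops show the slot at about (205.0,215.7) in the full picture and the handle bar from (340.8,199.2) to (380.8,200.2). The chest top measures 0.13 m, so the bar should be at about 0.092 m.

```bash
python3 - <<'E'
from h import *
np.set_printoptions(precision=4,suppress=True)
T=np.load('pics/top0.npz');p=T['p'].astype(int); P=pts('top',T['d'])
for u in(345,350,357,365,372,377):  # bar: profile of brightness minus wood colour (blue channel)
    c=p[193:207,u,2].astype(float); w=np.clip(c-90,0,None); w[:3]=0
    v=193+(w*np.arange(14)).sum()/w.sum(); print('bar',u,round(v,2),ray('top',u,v,.094))
r=p[199:201,330:395].mean(0)[:,2]; k=np.where(r>100)[0]+330; print('ends',k.min(),k.max(),ray('top',k.min()-.5,199.6,.094),ray('top',k.max()+.5,199.6,.094))
# chest front top edge (z .13) cols
for u in(330,345,375,392):
    c=p[170:192,u].mean(-1); print('edge',u,[int(x) for x in c])
# slot: dark in yellow
g=p[205:226,190:222]; print(g[...,0][6:15,6:24])
# lid edge
print('lid col',[(v,P[v,205].round(3).tolist()) for v in range(196,222,2)])
print('slot',ray('top',205,215.7,.185))
S=np.load('pics/side0.npz');ps=S['p'].astype(int);print(ps[244:262,250:274,0])
E
```

```text
bar 345 197.98 [ 0.5793 -0.1913  0.094 ]
bar 350 198.78 [ 0.5766 -0.2066  0.094 ]
bar 357 198.59 [ 0.577  -0.2281  0.094 ]
bar 365 198.98 [ 0.5754 -0.2525  0.094 ]
bar 372 199.03 [ 0.575  -0.2739  0.094 ]
bar 377 198.45 [ 0.5767 -0.2893  0.094 ]
ends 341 380 [ 0.5744 -0.1774  0.094 ] [ 0.573  -0.2998  0.094 ]
edge 330 [204, 205, 205, 204, 203, 203, 204, 204, 204, 191, 141, 140, 192, 198, 205, 185, 124, 79, 78, 78, 74, 69]
edge 345 [203, 205, 203, 203, 203, 203, 204, 202, 201, 201, 164, 139, 186, 197, 206, 200, 161, 87, 106, 119, 121, 124]
edge 375 [202, 200, 200, 202, 200, 200, 199, 198, 201, 197, 169, 112, 146, 193, 202, 204, 166, 88, 94, 90, 88, 96]
edge 392 [199, 199, 199, 197, 196, 196, 197, 196, 198, 197, 175, 119, 138, 191, 197, 199, 165, 86, 90, 89, 86, 90]
[[203 204 201 204 203 201 204 203 203 201 201 202 202 202 203 201 201 204]
 [203 201 202 202 202 201 201 201 203 201 203 201 201 202 203 201 203 202]
 [204 203 203 203 202 192 189 192 189 194 190 191 191 199 202 200 202 203]
 [202 203 202 200 201 160 142 140 137 141 137 136 144 195 203 203 204 203]
 [203 203 203 201 202 134
[... 1890 characters left out ...]
17 219 219 222 222 223 224 225 224 226 226 224 224 225 227 225 226
  225 227 227 226 227 227]
 [220 219 219 221 218 222 221 222 223 224 225 224 226 226 225 226 225 225
  225 226 226 227 227 227]
 [221 219 219 221 221 222 222 223 223 225 223 226 226 227 227 223 227 226
  227 226 226 225 226 227]
 [220 219 219 222 220 221 222 222 223 225 226 226 226 225 226 226 226 225
  226 227 227 227 228 227]
 [219 221 221 222 220 220 224 222 223 223 223 224 224 223 224 226 226 227
  227 226 226 227 227 226]
 [219 218 222 220 220 224 221 224 223 222 225 223 225 225 226 227 226 226
  227 226 226 228 228 227]
 [218 219 221 222 222 221 222 221 224 224 223 224 226 224 224 225 226 225
  227 226 227 226 226 227]]
```

```bash
cat >> h.py <<'E'
def slot():
    out=[]
    for n,(u0,u1,v0,v1) in(('top',(197,213,209,222)),('side',(255,266,245,257))):
        p=np.load(f'pics/{n}0.npz')['p'].astype(float)[v0:v1,u0:u1,0]; w=np.clip(np.median(p)-6-p,0,None)
        v,u=np.indices(w.shape); u=(w*u).sum()/w.sum()+u0; v=(w*v).sum()/w.sum()+v0
        out.append((n,u,v,ray(n,u,v,.185)))
    return out
E
python3 - <<'E'
from h import *
np.set_printoptions(precision=4,suppress=True)
for o in slot(): print(o)
T=np.load('pics/top0.npz');g=T['p'].astype(float).mean(-1)
def edge(r0,r1,us,z):
    A=[]
    for u in us:
        d=-np.diff(g[r0:r1,u]).clip(None,0); d=np.where(d>8,d,0); v=r0+.5+(d*np.arange(len(d))).sum()/d.sum(); A.append(ray('top',u,v,z)[:2])
    A=np.array(A); k=np.polyfit(A[:,1],A[:,0],1); print('edge slope dx/dy',k[0], 'x at -.24',np.polyval(k,-.24), 'res',np.std(A[:,0]-np.polyval(k,A[:,1])))
edge(176,182,range(328,393,2),.13); edge(183,188,range(328,393,2),.117)
# deck front edge slope
edge(230,238,range(165,245,3),.185)
for row in(160,170):
    c=g[row,315:410]; d=np.abs(np.diff(c)); k=np.where(d>30)[0]+315; print(row,k,[ray('top',x+.5,row,.13)[:2] for x in(k.min(),k.max())])
# handle in side view: bright thin pixels depth-matched
S=np.load('pics/side0.npz');Q=pts('side',S['d']);m=(abs(Q[...,2]-.095)<.01)&(Q[...,0]<.59)&(Q[...,0]>.55)&(abs(Q[...,1]+.24)<.08); print(Q[m])
E
```

```text
('top', np.float64(204.96028037383178), np.float64(215.21168224299066), array([0.5148, 0.2225, 0.185 ]))
('side', np.float64(260.14294554455444), np.float64(251.07116336633663), array([0.5154, 0.2269, 0.185 ]))
edge slope dx/dy 0.022266342272072723 x at -.24 0.6265688754843387 res 0.0004647269300677823
edge slope dx/dy 0.018280251935588986 x at -.24 0.610783069100738 res 0.00037150501103174225
edge slope dx/dy -0.0030222822421653167 x at -.24 0.4600206101972482 res 0.00030225875258118944
160 [322 323 399] [array([ 0.6904, -0.1224]), array([ 0.6875, -0.3557])]
170 [323 399] [array([ 0.6591, -0.1247]), array([ 0.6563, -0.3541])]
[[ 0.578  -0.2908  0.0962]
 [ 0.5731 -0.2883  0.0993]
 [ 0.5873 -0.2796  0.0975]
 [ 0.5834 -0.2805  0.0977]
 [ 0.5805 -0.2851  0.0948]
 [ 0.5752 -0.2812  0.0992]
 [ 0.5715 -0.2828  0.0988]
 [ 0.5703 -0.2936  0.0907]
 [ 0.587  -0.2787  0.0931]
 [ 0.5837 -0.2819  0.0914]
 [ 0.579  -0.2801  0.0939]
 [ 0.5731 -0.2741  0.1001]
 [ 0.5702 -0.2787  0.0972]
 [ 0.5752 -0.2672  0.0998]
 [ 0.5724 -0.2719  0.0969]
 [ 0.5702 -0.2789  0.0919]
 [ 0.579  -0.2664  0.0943]
 [ 0.5
[... 725 characters left out ...]
 0.5729 -0.2064  0.0983]
 [ 0.5707 -0.2126  0.0937]
 [ 0.5788 -0.1992  0.0975]
 [ 0.5741 -0.1971  0.1005]
 [ 0.5727 -0.2056  0.0938]
 [ 0.5773 -0.1943  0.0969]
 [ 0.5734 -0.1948  0.0975]
 [ 0.5711 -0.2006  0.0932]
 [ 0.5878 -0.1891  0.0933]
 [ 0.5797 -0.1892  0.0954]
 [ 0.5752 -0.1878  0.0978]
 [ 0.5728 -0.193   0.094 ]
 [ 0.5867 -0.1855  0.0915]
 [ 0.5806 -0.1792  0.0984]
 [ 0.5761 -0.1778  0.1008]
 [ 0.5738 -0.1833  0.0968]
 [ 0.5705 -0.1856  0.0958]
 [ 0.5865 -0.1849  0.0868]
 [ 0.5812 -0.1811  0.0915]
 [ 0.5753 -0.1751  0.0983]
 [ 0.5732 -0.1815  0.0933]
 [ 0.5776 -0.1699  0.0969]
 [ 0.5743 -0.1719  0.0961]
 [ 0.5717 -0.1767  0.0927]
 [ 0.5795 -0.1756  0.0863]
 [ 0.5748 -0.1736  0.0894]]
```

Call:
arm_command(
  targets=[
    {"x": 0.05,"y": 0.05,"z": 0.08,"rz": 0.05,"claw": 190},
    {"x": 0.82,"y": 0.675,"z": 0.1,"rz": 0.637,"claw": 190},
    {"x": 0.82,"y": 0.675,"z": 0.1,"rz": 0.637,"claw": 190},
    {"x": 0.82,"y": 0.675,"z": 0.1,"rz": 0.637,"claw": 190},
    {"x": 0.82,"y": 0.675,"z": 0.1,"rz": 0.637,"claw": 190},
    {"x": 0.82,"y": 0.675,"z": 0.1,"rz": 0.637,"claw": 190},
    {"x": 0.82,"y": 0.675,"z": 0.1,"rz": 0.637,"claw": 190},
    {"x": 0.82,"y": 0.675,"z": 0.1,"rz": 0.637,"claw": 190},
    {"x": 0.82,"y": 0.675,"z": 0.1,"rz": 0.637,"claw": 190},
    {"x": 0.82,"y": 0.675,"z": 0.1,"rz": 0.637,"claw": 190},
  ],
)

```text
schema error: expected keys x, y, z, rx, ry, rz, claw
```

Call:
arm_command(
  targets=[
    {"x": 0.05,"y": 0.05,"z": 0.08,"rx": 0,"ry": 0,"rz": 0.05,"claw": 190},
    {"x": 0.82,"y": 0.675,"z": 0.1,"rx": 0,"ry": 0,"rz": 0.637,"claw": 190},
    {"x": 0.82,"y": 0.675,"z": 0.1,"rx": 0,"ry": 0,"rz": 0.637,"claw": 190},
    {"x": 0.82,"y": 0.675,"z": 0.1,"rx": 0,"ry": 0,"rz": 0.637,"claw": 190},
    {"x": 0.82,"y": 0.675,"z": 0.1,"rx": 0,"ry": 0,"rz": 0.637,"claw": 190},
    {"x": 0.82,"y": 0.675,"z": 0.1,"rx": 0,"ry": 0,"rz": 0.637,"claw": 190},
    {"x": 0.82,"y": 0.675,"z": 0.1,"rx": 0,"ry": 0,"rz": 0.637,"claw": 190},
    {"x": 0.82,"y": 0.675,"z": 0.1,"rx": 0,"ry": 0,"rz": 0.637,"claw": 190},
    {"x": 0.82,"y": 0.675,"z": 0.1,"rx": 0,"ry": 0,"rz": 0.637,"claw": 190},
    {"x": 0.82,"y": 0.675,"z": 0.1,"rx": 0,"ry": 0,"rz": 0.637,"claw": 190},
  ],
)

```text
t: 0.93
tool_pos: [0.4752, -0.3192, 0.2776]
orientation: [-2.29, -2.15, 0.0]
force: [0.9, 0.1, 0.6]
opening: 0.0309
gripper_force: 0.0
```

Call:
arm_command(
  targets=[
    {"x": 0.17,"y": 0.14,"z": 0.0,"rx": 0,"ry": 0,"rz": 0.0,"claw": 195},
    {"x": 0.17,"y": 0.14,"z": 0.0,"rx": 0,"ry": 0,"rz": 0.0,"claw": 195},
    {"x": 0.17,"y": 0.14,"z": 0.0,"rx": 0,"ry": 0,"rz": 0.0,"claw": 195},
    {"x": 0.17,"y": 0.14,"z": 0.0,"rx": 0,"ry": 0,"rz": 0.0,"claw": 195},
    {"x": 0.17,"y": 0.14,"z": 0.0,"rx": 0,"ry": 0,"rz": 0.0,"claw": 195},
  ],
)

```text
t: 1.35
tool_pos: [0.5598, -0.2495, 0.2769]
orientation: [-2.292, -2.146, 0.001]
force: [-0.0, -1.0, 0.3]
opening: 0.0219
gripper_force: 0.0
```

```bash
python3 - <<'E'
from h import *
s=robot.read_state(); print(s['t'],s['tool_pos'],s['opening'],s['force']); M=R.from_rotvec(s['orientation']).as_matrix(); print(M.round(4))
shot('side','side1')
E
```

```text
1.35 [ 0.55977775 -0.24947863  0.27691815] 0.021856348229145763 [-0.03397812 -0.96966532  0.34707557]
[[ 6.590e-02  9.978e-01 -1.400e-03]
 [ 9.978e-01 -6.590e-02  6.000e-04]
 [ 5.000e-04 -1.400e-03 -1.000e+00]]
```

View pics/side1.png

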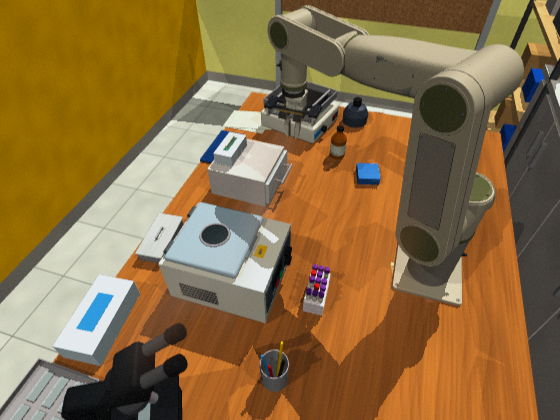

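The side view shows the gripper above the chest front, clear of everything. I'll align it and go down around the bar.

Call:
arm_command(
  targets=[
    {"x": 0.029,"y": 0.021,"z": -0.04,"rx": 0,"ry": 0,"rz": 0.023,"claw": 195},
    {"x": 0.029,"y": 0.021,"z": -0.12,"rx": 0,"ry": 0,"rz": 0.023,"claw": 195},
    {"x": 0.029,"y": 0.021,"z": -0.2,"rx": 0,"ry": 0,"rz": 0.023,"claw": 195},
    {"x": 0.029,"y": 0.021,"z": -0.26,"rx": 0,"ry": 0,"rz": 0.023,"claw": 195},
    {"x": 0.029,"y": 0.021,"z": -0.3,"rx": 0,"ry": 0,"rz": 0.023,"claw": 195},
    {"x": 0.029,"y": 0.021,"z": -0.33,"rx": 0,"ry": 0,"rz": 0.023,"claw": 195},
    {"x": 0.029,"y": 0.021,"z": -0.355,"rx": 0,"ry": 0,"rz": 0.023,"claw": 195},
    {"x": 0.029,"y": 0.021,"z": -0.38,"rx": 0,"ry": 0,"rz": 0.023,"claw": 195},
    {"x": 0.029,"y": 0.021,"z": -0.38,"rx": 0,"ry": 0,"rz": 0.023,"claw": 195},
  ],
)

```text
t: 2.15
tool_pos: [0.5717, -0.2407, 0.0851]
orientation: [-2.246, -2.192, 0.002]
force: [-0.0, 0.5, -1.0]
opening: 0.0221
gripper_force: 0.0
```

Call:
arm_command(
  targets=[
    {"x": 0,"y": 0,"z": 0,"rx": 0,"ry": 0,"rz": 0,"claw": 255},
    {"x": 0,"y": 0,"z": 0,"rx": 0,"ry": 0,"rz": 0,"claw": 255},
    {"x": 0,"y": 0,"z": 0,"rx": 0,"ry": 0,"rz": 0,"claw": 255},
    {"x": -0.02,"y": 0,"z": 0,"rx": 0,"ry": 0,"rz": 0,"claw": 255},
    {"x": -0.06,"y": 0.001,"z": 0,"rx": 0,"ry": 0,"rz": 0,"claw": 255},
    {"x": -0.11,"y": 0.002,"z": 0,"rx": 0,"ry": 0,"rz": 0,"claw": 255},
    {"x": -0.16,"y": 0.003,"z": 0,"rx": 0,"ry": 0,"rz": 0,"claw": 255},
    {"x": -0.21,"y": 0.004,"z": 0,"rx": 0,"ry": 0,"rz": 0,"claw": 255},
    {"x": -0.26,"y": 0.005,"z": 0,"rx": 0,"ry": 0,"rz": 0,"claw": 255},
    {"x": -0.31,"y": 0.006,"z": 0,"rx": 0,"ry": 0,"rz": 0,"claw": 255},
  ],
  squeeze=15,
)

```text
t: 2.98
tool_pos: [0.4188, -0.2377, 0.0893]
orientation: [2.244, 2.194, 0.002]
force: [1.9, 1.2, 4.3]
opening: 0.0102
gripper_force: 15.0
```

Call:
arm_command(
  targets=[
    {"x": 0,"y": 0,"z": 0,"rx": 0,"ry": 0,"rz": 0,"claw": 195},
    {"x": 0,"y": 0,"z": 0,"rx": 0,"ry": 0,"rz": 0,"claw": 195},
    {"x": 0,"y": 0,"z": 0.03,"rx": 0,"ry": 0,"rz": 0,"claw": 195},
    {"x": 0,"y": 0,"z": 0.09,"rx": 0,"ry": 0,"rz": 0,"claw": 195},
    {"x": 0,"y": 0.0,"z": 0.17,"rx": 0,"ry": 0,"rz": 0,"claw": 140},
    {"x": 0,"y": 0.05,"z": 0.25,"rx": 0,"ry": 0,"rz": 0,"claw": 140},
    {"x": 0,"y": 0.12,"z": 0.3,"rx": 0,"ry": 0,"rz": 0,"claw": 140},
    {"x": 0,"y": 0.2,"z": 0.3,"rx": 0,"ry": 0,"rz": 0,"claw": 140},
    {"x": 0,"y": 0.28,"z": 0.3,"rx": 0,"ry": 0,"rz": 0,"claw": 140},
    {"x": 0,"y": 0.36,"z": 0.3,"rx": 0,"ry": 0,"rz": 0,"claw": 140},
  ],
)

```text
t: 3.82
tool_pos: [0.4199, -0.0563, 0.2403]
orientation: [2.245, 2.192, 0.004]
force: [1.0, 0.1, -0.5]
opening: 0.0416
gripper_force: 0.0
```

```bash
python3 - <<'E'
from h import *
s=robot.read_state(); print(s['t'],s['tool_pos'],s['opening'])
a,_=shot('top','top2'); b,_=shot('side','side2')
A=cv2.resize(a[140:260,300:420,::-1],(400,400),interpolation=cv2.INTER_CUBIC); B=cv2.resize(b[110:230,220:340,::-1],(400,400),interpolation=cv2.INTER_CUBIC)
cv2.imwrite('pics/comb2.png',np.hstack([A,B]))
E
```

```text
3.8167 [ 0.41993202 -0.05634442  0.24032627] 0.04160116952474413
```

View pics/comb2.png

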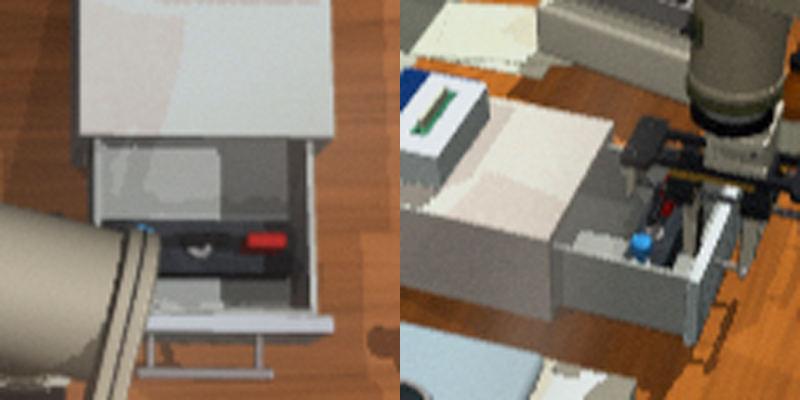

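The drawer is open. In the top view the red key stands in the right-hand pocket, at about (380,212). The side view is partly blocked by the gripper, so I'll move it left.

Call:
arm_command(
  targets=[
    {"x": -0.02,"y": 0.08,"z": 0.06,"rx": 0,"ry": 0,"rz": 0,"claw": 140},
    {"x": -0.04,"y": 0.16,"z": 0.1,"rx": 0,"ry": 0,"rz": 0,"claw": 140},
    {"x": -0.04,"y": 0.24,"z": 0.1,"rx": 0,"ry": 0,"rz": 0,"claw": 140},
    {"x": -0.04,"y": 0.32,"z": 0.1,"rx": 0,"ry": 0,"rz": 0,"claw": 140},
    {"x": -0.04,"y": 0.4,"z": 0.1,"rx": 0,"ry": 0,"rz": 0,"claw": 140},
    {"x": -0.04,"y": 0.4,"z": 0.1,"rx": 0,"ry": 0,"rz": 0,"claw": 140},
  ],
)

```text
t: 4.42
tool_pos: [0.3988, 0.1474, 0.2892]
orientation: [-2.241, -2.201, -0.006]
force: [0.8, -0.2, 1.1]
opening: 0.042
gripper_force: 0.0
```

```bash
python3 - <<'E'
from h import *
np.set_printoptions(precision=4,suppress=True)
s=robot.read_state(); print(s['t'],s['tool_pos'],s['opening'])
a,da=shot('top','top3'); b,db=shot('side','side3')
for n,p,d,(u0,u1,v0,v1) in(('top',a,da,(330,400,195,240)),('side',b,db,(280,340,150,200))):
    h=cv2.cvtColor(p,cv2.COLOR_RGB2HSV); m=((h[...,0]<8)|(h[...,0]>170))&(h[...,1]>170)&(h[...,2]>70)
    w=np.zeros_like(m); w[v0:v1,u0:u1]=1; m&=w; v,u=np.where(m); 
    if not len(u): print('none',n); continue
    print(n,len(u),u.min(),u.max(),v.min(),v.max(),u.mean(),v.mean()); Q=pts(n,d)[m]; print('depth mean',np.median(Q,0), Q.min(0),Q.max(0)); print('cast z.111',ray(n,u.mean(),v.mean(),.111))
    print('ends',[ray(n,x,v.mean(),.111) for x in(u.min()-.5,u.max()+.5)])
    if n=='top':
        print('minrect',cv2.minAreaRect(np.array([ray(n,x,y,.111)[:2] for x,y in zip(u,v)],np.float32)))
    hh=h
A=cv2.resize(a[170:260,320:410,::-1],(400,400),interpolation=cv2.INTER_CUBIC); B=cv2.resize(b[130:220,260:350,::-1],(400,400),interpolation=cv2.INTER_CUBIC)
cv2.imwrite('pics/comb3.png',np.hstack([A,B]))
E
```

```text
4.4167 [0.3988 0.1474 0.2892] 0.041974261080595925
top 56 374 385 210 214 379.5 212.0
depth mean [ 0.5316 -0.2923  0.1102] [ 0.5247 -0.3089  0.1044] [ 0.5385 -0.2754  0.1157]
cast z.111 [ 0.5315 -0.2918  0.111 ]
ends [array([ 0.5317, -0.2737,  0.111 ]), array([ 0.5313, -0.3098,  0.111 ])]
minrect ((0.5315033197402954, -0.291797935962677), (0.03329826518893242, 0.012247895821928978), 89.36723327636719)
none side
```

View pics/comb3.png

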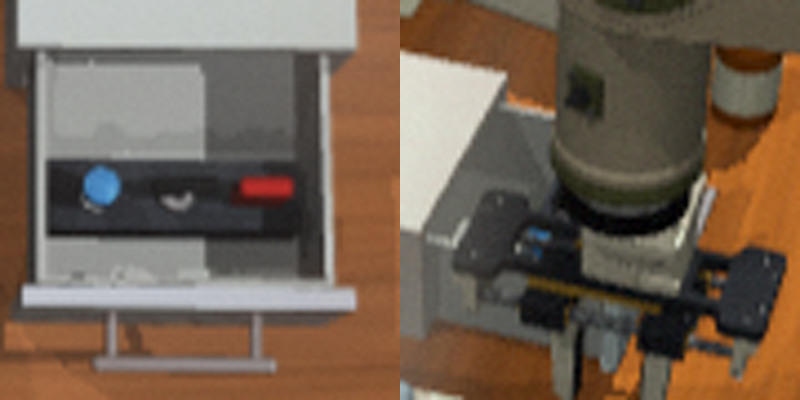

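In the top view the puller (blue) is left, the rotor key in the middle and the red key right. The key's top measures (0.5315, -0.292, 0.110), which agrees with the text. The side view is blocked by the gripper, so I'll go above the key and check there.

Call:
arm_command(
  targets=[
    {"x": 0.03,"y": -0.08,"z": 0,"rx": 0,"ry": 0,"rz": 0,"claw": 140},
    {"x": 0.06,"y": -0.16,"z": 0,"rx": 0,"ry": 0,"rz": 0,"claw": 140},
    {"x": 0.09,"y": -0.24,"z": 0,"rx": 0,"ry": 0,"rz": 0,"claw": 140},
    {"x": 0.12,"y": -0.32,"z": 0,"rx": 0,"ry": 0,"rz": 0,"claw": 140},
    {"x": 0.15,"y": -0.4,"z": 0,"rx": 0,"ry": 0,"rz": 0,"claw": 140},
    {"x": 0.18,"y": -0.48,"z": 0,"rx": 0,"ry": 0,"rz": 0,"claw": 140},
    {"x": 0.2,"y": -0.56,"z": 0,"rx": 0,"ry": 0,"rz": 0,"claw": 140},
    {"x": 0.23,"y": -0.64,"z": 0,"rx": 0,"ry": 0,"rz": 0,"claw": 140},
    {"x": 0.25,"y": -0.72,"z": 0,"rx": 0,"ry": 0,"rz": 0,"claw": 140},
    {"x": 0.265,"y": -0.8,"z": 0,"rx": 0,"ry": 0,"rz": 0,"claw": 140},
  ],
)

```text
t: 5.35
tool_pos: [0.5293, -0.2574, 0.2879]
orientation: [2.249, 2.193, -0.001]
force: [1.8, -0.1, -0.4]
opening: 0.0423
gripper_force: 0.0
```

Call:
arm_command(
  targets=[
    {"x": 0.01,"y": -0.07,"z": -0.02,"rx": 0,"ry": 0,"rz": 0,"claw": 140},
    {"x": 0.01,"y": -0.07,"z": -0.06,"rx": 0,"ry": 0,"rz": 0,"claw": 140},
    {"x": 0.01,"y": -0.07,"z": -0.06,"rx": 0,"ry": 0,"rz": 0,"claw": 140},
    {"x": 0.01,"y": -0.07,"z": -0.06,"rx": 0,"ry": 0,"rz": 0,"claw": 140},
  ],
)

```text
t: 5.68
tool_pos: [0.5331, -0.289, 0.2563]
orientation: [-2.247, -2.19, 0.001]
force: [0.4, -0.6, 1.1]
opening: 0.0421
gripper_force: 0.0
```

```bash
python3 - <<'E'
from h import *
np.set_printoptions(precision=4,suppress=True)
s=robot.read_state(); print(s['t'],s['tool_pos'],s['opening'],R.from_rotvec(s['orientation']).as_matrix())
b,db=shot('side','side4')
h=cv2.cvtColor(b,cv2.COLOR_RGB2HSV); m=((h[...,0]<8)|(h[...,0]>170))&(h[...,1]>150)&(h[...,2]>50)
m[:130]=0;m[210:]=0;m[:,:260]=0;m[:,350:]=0
v,u=np.where(m); print(len(u)); Q=pts('side',db)[m]; print(Q.min(0),Q.max(0),np.median(Q,0))
B=cv2.resize(b[110:230,230:380,::-1],(750,600),interpolation=cv2.INTER_CUBIC); cv2.imwrite('pics/c4.png',B)
E
```

```text
5.6833 [ 0.5331 -0.289   0.2563] 0.04213464885605349 [[ 0.0258  0.9997 -0.0032]
 [ 0.9997 -0.0258  0.0019]
 [ 0.0018 -0.0032 -1.    ]]
57
[ 0.5253 -0.3286  0.0686] [ 0.5498 -0.2384  0.1144] [ 0.5305 -0.2751  0.1003]
```

View pics/c4.png

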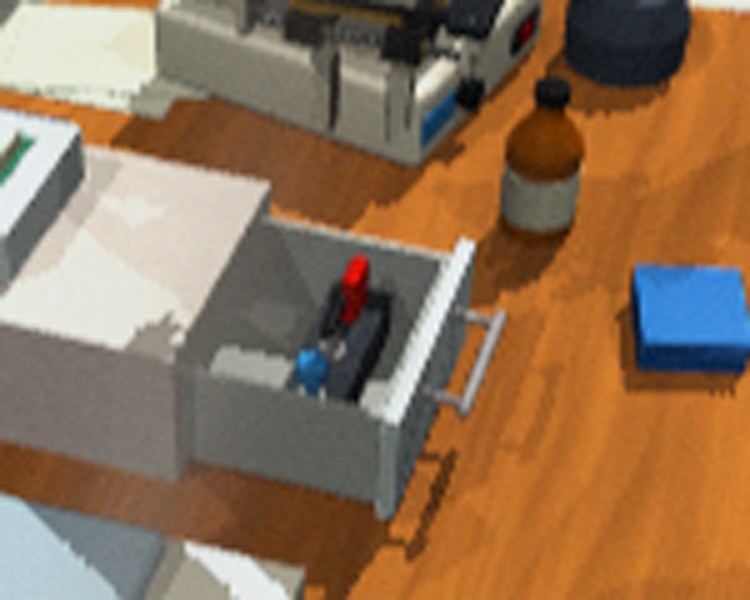

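The side view confirms the key standing in the nest, red handle at crop (355,290), with x ≈ 0.531 and its top at z ≈ 0.112. Grasping it now.

Call:
arm_command(
  targets=[
    {"x": -0.003,"y": -0.006,"z": -0.08,"rx": 0,"ry": 0,"rz": 0,"claw": 140},
    {"x": -0.003,"y": -0.006,"z": -0.16,"rx": 0,"ry": 0,"rz": 0,"claw": 140},
    {"x": -0.003,"y": -0.006,"z": -0.22,"rx": 0,"ry": 0,"rz": 0,"claw": 140},
    {"x": -0.003,"y": -0.006,"z": -0.27,"rx": 0,"ry": 0,"rz": 0,"claw": 140},
    {"x": -0.003,"y": -0.006,"z": -0.3,"rx": 0,"ry": 0,"rz": 0,"claw": 140},
    {"x": -0.003,"y": -0.006,"z": -0.32,"rx": 0,"ry": 0,"rz": 0,"claw": 140},
    {"x": -0.003,"y": -0.006,"z": -0.32,"rx": 0,"ry": 0,"rz": 0,"claw": 140},
    {"x": -0.003,"y": -0.006,"z": -0.32,"rx": 0,"ry": 0,"rz": 0,"claw": 140},
  ],
)

```text
t: 6.4
tool_pos: [0.5342, -0.2905, 0.0993]
orientation: [2.245, 2.196, 0.0]
force: [0.5, -0.1, -0.3]
opening: 0.0418
gripper_force: 0.0
```

Call:
arm_command(
  targets=[
    {"x": 0,"y": 0,"z": 0,"rx": 0,"ry": 0,"rz": 0,"claw": 255},
    {"x": 0,"y": 0,"z": 0,"rx": 0,"ry": 0,"rz": 0,"claw": 255},
    {"x": 0,"y": 0,"z": 0,"rx": 0,"ry": 0,"rz": 0,"claw": 255},
    {"x": 0,"y": 0,"z": 0,"rx": 0,"ry": 0,"rz": 0,"claw": 255},
    {"x": 0,"y": 0,"z": 0,"rx": 0,"ry": 0,"rz": 0,"claw": 255},
    {"x": 0,"y": 0,"z": 0,"rx": 0,"ry": 0,"rz": 0,"claw": 255},
  ],
  squeeze=40,
)

```text
t: 6.9
tool_pos: [0.5338, -0.2907, 0.0984]
orientation: [2.246, 2.195, 0.0]
force: [-0.5, -0.2, 3.5]
opening: 0.0138
gripper_force: 40.0
```

Call:
arm_command(
  targets=[
    {"x": 0,"y": 0,"z": 0.02,"rx": 0,"ry": 0,"rz": 0,"claw": 255},
    {"x": 0,"y": 0,"z": 0.05,"rx": 0,"ry": 0,"rz": 0,"claw": 255},
    {"x": 0,"y": 0,"z": 0.1,"rx": 0,"ry": 0,"rz": 0,"claw": 255},
    {"x": 0,"y": 0,"z": 0.16,"rx": 0,"ry": 0,"rz": 0,"claw": 255},
    {"x": 0,"y": 0,"z": 0.22,"rx": 0,"ry": 0,"rz": 0,"claw": 255},
    {"x": 0,"y": 0,"z": 0.28,"rx": 0,"ry": 0,"rz": 0,"claw": 255},
    {"x": 0,"y": 0,"z": 0.34,"rx": 0,"ry": 0,"rz": 0,"claw": 255},
    {"x": 0,"y": 0,"z": 0.4,"rx": 0,"ry": 0,"rz": 0,"claw": 255},
    {"x": 0,"y": 0,"z": 0.44,"rx": 0,"ry": 0,"rz": 0,"claw": 255},
    {"x": 0,"y": 0,"z": 0.44,"rx": 0,"ry": 0,"rz": 0,"claw": 255},
  ],
)

```text
t: 7.73
tool_pos: [0.535, -0.2914, 0.3248]
orientation: [2.24, 2.19, 0.003]
force: [0.1, -0.1, -0.3]
opening: 0.0137
gripper_force: 40.0
```

```bash
python3 - <<'E'
from h import *
np.set_printoptions(precision=4,suppress=True)
s=robot.read_state(); print(s['t'],s['tool_pos'],s['opening'],s['gripper_force'],s['force']);print(R.from_rotvec(s['orientation']).as_matrix())
b,db=shot('side','side5')
h=cv2.cvtColor(b,cv2.COLOR_RGB2HSV); K,o,M=cal('side')
c=M.T@(s['tool_pos']-o); u=K[0,2]+K[0,0]*c[0]/-c[2]; v=K[1,2]-K[1,1]*c[1]/-c[2]; print(u,v)
u,v=int(u),int(v); B=cv2.resize(b[v-40:v+80,u-70:u+80,::-1],(750,600),interpolation=cv2.INTER_CUBIC); cv2.imwrite('pics/c5.png',B)
E
```

```text
7.7333 [ 0.535  -0.2914  0.3248] 0.013661508799985669 39.99964356422424 [ 0.0535 -0.1449 -0.2907]
[[ 0.023   0.9997  0.0076]
 [ 0.9997 -0.023  -0.005 ]
 [-0.0048  0.0078 -1.    ]]
302.52883484838185 116.52357402553731
```

View pics/c5.png

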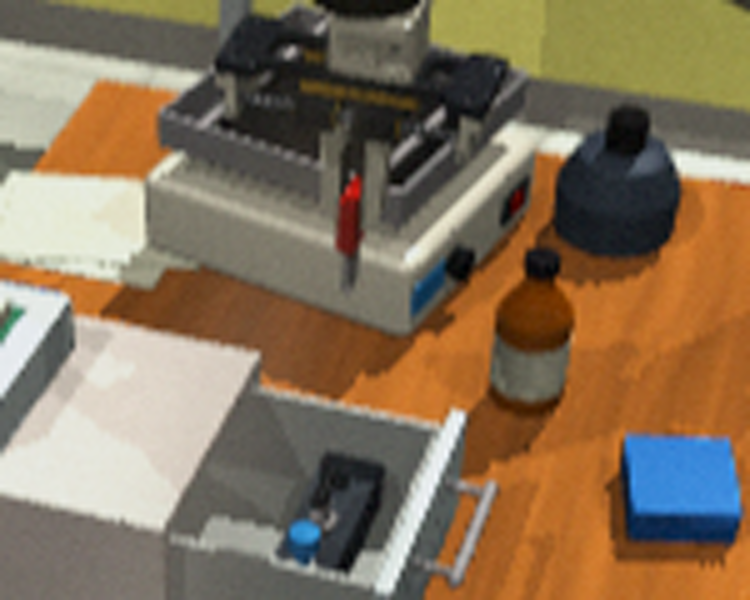

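The key is held upright, at crop (348,240), and the other two tools are still in the drawer. Carrying it to the slot now.

Call:
arm_command(
  targets=[
    {"x": -0.01,"y": 0.03,"z": 0,"rx": 0,"ry": 0,"rz": 0,"claw": 255},
    {"x": -0.02,"y": 0.09,"z": 0,"rx": 0,"ry": 0,"rz": 0,"claw": 255},
    {"x": -0.04,"y": 0.17,"z": 0,"rx": 0,"ry": 0,"rz": 0.013,"claw": 255},
    {"x": -0.04,"y": 0.25,"z": 0,"rx": 0,"ry": 0,"rz": 0.013,"claw": 255},
    {"x": -0.04,"y": 0.33,"z": 0,"rx": 0,"ry": 0,"rz": 0.013,"claw": 255},
    {"x": -0.04,"y": 0.41,"z": 0,"rx": 0,"ry": 0,"rz": 0.013,"claw": 255},
    {"x": -0.04,"y": 0.49,"z": 0,"rx": 0,"ry": 0,"rz": 0.013,"claw": 255},
    {"x": -0.04,"y": 0.57,"z": 0,"rx": 0,"ry": 0,"rz": 0.013,"claw": 255},
    {"x": -0.04,"y": 0.65,"z": 0,"rx": 0,"ry": 0,"rz": 0.013,"claw": 255},
    {"x": -0.04,"y": 0.73,"z": 0,"rx": 0,"ry": 0,"rz": 0.013,"claw": 255},
  ],
)

```text
t: 8.62
tool_pos: [0.5122, 0.0764, 0.3159]
orientation: [-2.217, -2.223, 0.003]
force: [0.6, -0.0, -0.6]
opening: 0.0139
gripper_force: 40.0
```

Call:
arm_command(
  targets=[
    {"x": 0,"y": 0.08,"z": 0,"rx": 0,"ry": 0,"rz": 0,"claw": 255},
    {"x": 0,"y": 0.16,"z": 0,"rx": 0,"ry": 0,"rz": 0,"claw": 255},
    {"x": 0,"y": 0.24,"z": 0,"rx": 0,"ry": 0,"rz": 0,"claw": 255},
    {"x": 0,"y": 0.29,"z": 0,"rx": 0,"ry": 0,"rz": 0,"claw": 255},
    {"x": 0,"y": 0.302,"z": -0.04,"rx": 0,"ry": 0,"rz": 0,"claw": 255},
    {"x": 0,"y": 0.302,"z": -0.08,"rx": 0,"ry": 0,"rz": 0,"claw": 255},
    {"x": 0,"y": 0.302,"z": -0.08,"rx": 0,"ry": 0,"rz": 0,"claw": 255},
    {"x": 0,"y": 0.302,"z": -0.08,"rx": 0,"ry": 0,"rz": 0,"claw": 255},
  ],
)

```text
t: 9.28
tool_pos: [0.5119, 0.2251, 0.275]
orientation: [-2.216, -2.223, 0.008]
force: [0.4, -0.3, -1.6]
opening: 0.0135
gripper_force: 40.0
```

```bash
cat >> h.py <<'E'
def look(tag):
    s=robot.read_state(); print(s['t'],s['tool_pos'],s['opening'],s['force']);print(R.from_rotvec(s['orientation']).as_matrix().round(4))
    b,_=shot('side',tag); cv2.imwrite(f'pics/{tag}c.png',cv2.resize(b[190:270,210:310,::-1],(750,600),interpolation=cv2.INTER_CUBIC))
E
python3 -c "
from h import *
look('side6')"
```

```text
9.2833 [0.51189873 0.22507304 0.27504218] 0.013462724217741522 [ 0.41357272 -0.30041173 -1.5863032 ]
[[-0.0033  1.     -0.0054]
 [ 1.      0.0033 -0.0019]
 [-0.0019 -0.0054 -1.    ]]
```

View pics/side6c.png

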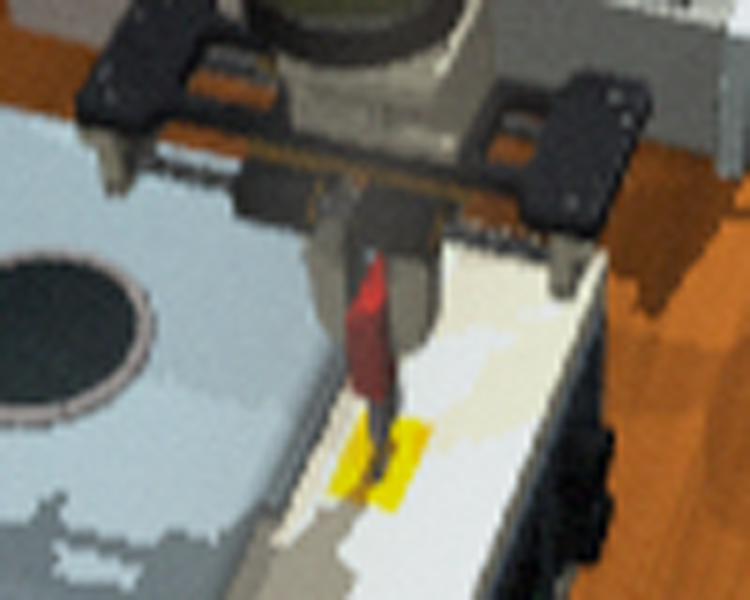

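The side crop shows the red handle held upright with the blade tip at about (378,482), over the yellow plate. The slot is just hidden behind it. Next I'll compare the predicted tip pixels with the observed ones.

```bash
python3 - <<'E'
from h import *
np.set_printoptions(precision=4,suppress=True)
K,o,M=cal('side')
def pj(P): c=M.T@(np.array(P)-o); return K[0,2]-K[0,0]*c[0]/c[2],K[1,2]+K[1,1]*c[1]/c[2]
x,y=.512,.225; zt=.2025
for nm,q in(('tip ctr',(x,y,zt)),('tip near',(x,y+.008,zt)),('near blade top',(x,y+.01,zt+.04)),('blade mid near',(x,y+.01,zt+.02)),('handle bot near',(x,y+.018,zt+.04)),('handle top ctr',(x,y,zt+.085)),('slot',(.515,.2245,.185)),('slot+x',(.525,.2245,.185))): print(nm,np.round(pj(q),1))
p=np.load('pics/side6.npz')['p']; h=cv2.cvtColor(p,cv2.COLOR_RGB2HSV)
for v in range(224,260): # red & non-yellow extents
    r=[u for u in range(250,272) if (h[v,u,0]<8 or h[v,u,0]>170) and h[v,u,1]>120]
    print(v,'red',(r[0],r[-1]) if r else '', p[v,252:270].tolist() if v>=243 else '') if v<243 else print(v,p[v,252:270].sum(-1))
E
```

```text
tip ctr [261.2 247.2]
tip near [260.3 249.2]
near blade top [259.5 241. ]
blade mid near [259.8 245.4]
handle bot near [258.5 243.1]
handle top ctr [260.1 228. ]
slot [260.6 250.5]
slot+x [257.4 249.7]
224 red (260, 260) 
225 red (260, 260) 
226 red (259, 260) 
227 red (258, 260) 
228 red (258, 260) 
229 red (258, 261) 
230 red (257, 260) 
231 red (257, 260) 
232 red (256, 259) 
233 red (257, 259) 
234 red (257, 259) 
235 red (258, 259) 
236 red (258, 259) 
237 red (259, 259) 
238 red (258, 260) 
239 red (258, 260) 
240 red (257, 260) 
241 red (258, 260) 
242 red (259, 260) 
243 [307 297 268 560 569 571 508 251 231 194 205 416 667 669 671 674 681 679]
244 [323 266 454 560 576 635 580 266 231 182 191 483 666 674 674 671 675 666]
245 [308 248 563 570 563 617 469 271 243 194 223 530 603 618 655 669 658 650]
246 [265 292 563 571 607 543 441 265 255 198 327 433 456 446 555 587 647 647]
247 [250 464 568 572 616 475 420 280 252 194 382 433 437 427 416 537 647 650]
248 [254 556 570 602 544 431 408 320 262 219 346 424 435 414 414 616 647 646]
249 [479 588 573 611 468 422 412 369 226 228 280 419 440 417 494 646 645 646]
250 [610 616 625 546 441 425 408 345 224 255 326 435 437 417 592 659 665 661]
251 [613 630 656 481 435 409 422 257 217 290 400 433 436 440 660 674 681 681]
252 [611 645 615 454 424 419 380 246 216 336 432 436 443 570 674 678 677 680]
253 [619 658 516 437 424 428 313 240 207 348 431 435 440 655 673 681 681 677]
254 [621 634 460 428 432 389 305 284 361 415 436 439 574 678 681 682 680 685]
255 [640 581 470 434 384 326 314 378 436 438 436 439 653 681 679 677 682 682]
256 [649 616 597 478 378 336 321 432 437 437 439 527 674 676 678 683 681 681]
257 [565 572 567 449 430 397 402 602 557 464 454 631 675 681 677 684 682 683]
258 [454 444 445 440 441 447 573 669 655 625 613 676 674 681 681 681 683 676]
259 [446 433 454 443 435 571 672 672 675 678 679 679 678 681 682 686 681 683]
```

Call:
arm_command(
  targets=[
    {"x": 0.006,"y": 0,"z": -0.01,"rx": 0,"ry": 0,"rz": 0,"claw": 255},
    {"x": 0.006,"y": 0,"z": -0.02,"rx": 0,"ry": 0,"rz": 0,"claw": 255},
    {"x": 0.006,"y": 0,"z": -0.03,"rx": 0,"ry": 0,"rz": 0,"claw": 255},
    {"x": 0.006,"y": 0,"z": -0.036,"rx": 0,"ry": 0,"rz": 0,"claw": 255},
    {"x": 0.006,"y": 0,"z": -0.04,"rx": 0,"ry": 0,"rz": 0,"claw": 255},
    {"x": 0.006,"y": 0,"z": -0.044,"rx": 0,"ry": 0,"rz": 0,"claw": 255},
    {"x": 0.006,"y": 0,"z": -0.044,"rx": 0,"ry": 0,"rz": 0,"claw": 255},
  ],
)

```text
t: 9.92
tool_pos: [0.5164, 0.2254, 0.2554]
orientation: [-2.218, -2.224, 0.001]
force: [-0.3, -0.1, -0.8]
opening: 0.0138
gripper_force: 40.0
```

Call:
arm_command(
  targets=[
    {"x": 0,"y": 0,"z": -0.004,"rx": 0,"ry": 0,"rz": 0,"claw": 255},
    {"x": 0,"y": 0,"z": -0.008,"rx": 0,"ry": 0,"rz": 0,"claw": 255},
    {"x": 0,"y": 0,"z": -0.012,"rx": 0,"ry": 0,"rz": 0,"claw": 255},
    {"x": 0,"y": 0,"z": -0.012,"rx": 0,"ry": 0,"rz": 0,"claw": 255},
  ],
)

```text
t: 10.25
tool_pos: [0.516, 0.2256, 0.2492]
orientation: [-2.217, -2.224, 0.002]
force: [-3.6, -0.3, -0.7]
opening: 0.0137
gripper_force: 40.0
```

Call:
arm_command(
  targets=[
    {"x": -0.003,"y": 0,"z": 0,"rx": 0,"ry": 0,"rz": 0,"claw": 255},
    {"x": -0.003,"y": 0,"z": -0.004,"rx": 0,"ry": 0,"rz": 0,"claw": 255},
    {"x": -0.003,"y": 0,"z": -0.008,"rx": 0,"ry": 0,"rz": 0,"claw": 255},
    {"x": -0.003,"y": 0,"z": -0.012,"rx": 0,"ry": 0,"rz": 0,"claw": 255},
    {"x": -0.003,"y": 0,"z": -0.012,"rx": 0,"ry": 0,"rz": 0,"claw": 255},
  ],
)

```text
t: 10.67
tool_pos: [0.515, 0.2254, 0.2432]
orientation: [-2.218, -2.225, 0.001]
force: [-0.0, 0.3, -1.2]
opening: 0.0136
gripper_force: 40.0
```

Call:
arm_command(
  targets=[
    {"x": 0,"y": 0,"z": -0.004,"rx": 0,"ry": 0,"rz": 0,"claw": 255},
    {"x": 0,"y": 0,"z": -0.008,"rx": 0,"ry": 0,"rz": 0,"claw": 255},
    {"x": 0,"y": 0,"z": -0.012,"rx": 0,"ry": 0,"rz": 0,"claw": 255},
    {"x": 0,"y": 0,"z": -0.016,"rx": 0,"ry": 0,"rz": 0,"claw": 255},
    {"x": 0,"y": 0,"z": -0.02,"rx": 0,"ry": 0,"rz": 0,"claw": 255},
    {"x": 0,"y": 0,"z": -0.024,"rx": 0,"ry": 0,"rz": 0,"claw": 255},
    {"x": 0,"y": 0,"z": -0.024,"rx": 0,"ry": 0,"rz": 0,"claw": 255},
  ],
)

```text
t: 11.25
tool_pos: [0.5151, 0.2256, 0.232]
orientation: [2.218, 2.225, 0.001]
force: [-0.9, -0.5, 3.9]
opening: 0.0141
gripper_force: 40.0
```

Call:
arm_command(
  targets=[
    {"x": 0,"y": 0,"z": -0.004,"rx": 0,"ry": 0,"rz": 0,"claw": 255},
    {"x": 0,"y": 0,"z": -0.008,"rx": 0,"ry": 0,"rz": 0,"claw": 255},
    {"x": 0,"y": 0,"z": -0.011,"rx": 0,"ry": 0,"rz": 0,"claw": 255},
    {"x": 0,"y": 0,"z": -0.011,"rx": 0,"ry": 0,"rz": 0,"claw": 255},
    {"x": 0,"y": 0,"z": -0.011,"rx": 0,"ry": 0,"rz": 0,"claw": 255},
  ],
)

```text
t: 11.67
tool_pos: [0.5152, 0.2256, 0.2272]
orientation: [2.218, 2.225, 0.001]
force: [-2.7, -1.1, 6.3]
opening: 0.0138
gripper_force: 40.0
```

```bash
cat >> h.py <<'E'
def lid(tag):
    s=robot.read_state(); print(s['t'],s['tool_pos'],s['force'],s['opening'],s['gripper_force'])
    _,d=shot('top',tag); d0=np.load('pics/top0.npz')['d']; P=pts('top',d); P0=pts('top',d0)
    m=(d>0)&(d0>0)&(P0[...,0]>.55)&(P0[...,0]<.75)&(P0[...,1]>.12)&(P0[...,1]<.33)&(abs(P0[...,2]-.212)<.012)&(P[...,2]<.26)
    x=P0[...,0][m]; dz=(P[...,2]-P0[...,2])[m]; k=np.polyfit(x,dz,1); 
    for a in np.arange(.55,.75,.04):
        q=(x>=a)&(x<a+.04); print(round(a+.02,2),q.sum(),np.median(dz[q]).round(4) if q.any() else '')
    print('lid slope rad',k)
E
python3 -c "
from h import *
lid('top7')"
```

```text
11.6667 [0.51518451 0.22560974 0.22721711] [-2.72238936 -1.08600287  6.2902262 ] 0.013773233253944321 40.006245374679565
0.57 414 0.016
0.61 422 0.0134
0.65 491 0.0098
0.69 758 0.0067
0.73 951 0.0034
lid slope rad [-0.08088316  0.06248832]
```

The lid has turned about 0.08 rad, so the latch is down about 8 mm and the key is still firmly gripped. One settling hold, then I hand in.

Call:
arm_command(
  targets=[
    {"x": -0.001,"y": 0,"z": -0.001,"rx": 0,"ry": 0,"rz": 0,"claw": 255},
    {"x": -0.001,"y": 0,"z": -0.001,"rx": 0,"ry": 0,"rz": 0,"claw": 255},
    {"x": -0.001,"y": 0,"z": -0.001,"rx": 0,"ry": 0,"rz": 0,"claw": 255},
    {"x": -0.001,"y": 0,"z": -0.001,"rx": 0,"ry": 0,"rz": 0,"claw": 255},
    {"x": -0.001,"y": 0,"z": -0.001,"rx": 0,"ry": 0,"rz": 0,"claw": 255},
  ],
)

```text
t: 12.13
tool_pos: [0.515, 0.2256, 0.2271]
orientation: [2.217, 2.224, 0.002]
force: [-1.1, -1.9, 6.0]
opening: 0.0136
gripper_force: 40.0
```

```bash
python3 -c "
from h import *
lid('top8'); print(robot.close_job())"
```

```text
12.1333 [0.51503381 0.2256031  0.22705588] [-1.12262368 -1.88170175  5.99165932] 0.013577858651744589 40.00349700450897
0.57 414 0.0165
0.61 423 0.0136
0.65 494 0.0101
0.69 764 0.0067
0.73 957 0.0038
lid slope rad [-0.0808103   0.06271726]
the job is handed in; nothing more can be done
None
```

Job handed in at about 12 s: the gripper still holds the key (40 N) through the slot with the latch down about 8 mm (from the lid's measured 0.08 rad rise); no verdict was returned, and the other two tools were last seen in the drawer just after the key was lifted out.

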